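# Index the swing arm one hole

### The arm

A 6-joint arm with a two-finger parallel gripper is mounted at the origin on a cart in front of the work surface, level with it; the furniture and walls round the work are solid. World frame = base frame: x ahead of the robot, y to its left, z up, the work surface at z = 0. Lengths are in mm, angles in rad, forces in N, time in s.
With the tool pointing down it reaches from about 350 to 775 mm from the base axis. Payload 7.3 kg.
Tool frame: the origin (TCP) lies on the front face of the gripper's body, between the roots of the fingers; the fingertips stand 66 mm ahead of it and the grasp point (between the pads) lies 47 mm ahead of it (bot.tip_extent is the distance from the TCP to the fingertips, in mm); z points along the fingers, y is the line along which they close (so a half turn about z gives the same grasp; the last joint's range is limited). The gripper opens to 92 mm and grips with 3 to 60 N. Pads are 19 mm wide; open, the fingers measure 130 mm over their backs; the gripper's body (75 mm by 190 mm) begins 47 mm behind the grasp point.
Start: joints at [1.074, 0.342, 1.524, -0, 1.275, -0.146], TCP at [180.399, 493.046, 292.241] pointing down, gripper open.
Joint ranges: [-2.53, 2.53], [-0.77, 2.02], [0.04, 2.7], [-1, 4.14], [0.28, 2.66], [-3.11, 3.11]. Speed limits (rad/s): [2.57, 2.57, 3.14, 3.14, 3.14, 3.14].

### API

Orientations are given as [roll, pitch, yaw] about the fixed x, y, z axes, in that order (R = Rz(yaw) Ry(pitch) Rx(roll)).
In Python, from plant import readout, viewer, order, bot gives the robot as it stands.
- The arm moves only by the shell command python3 -m creep 'ROWS'. ROWS is text: rows parted by semicolons, each of 7 numbers parted by spaces: the shift along the world's x, y, z in m, then the turn, a rotation vector about the world's x, y, z in rad, then the opening in per cent of the stroke, from 0 (shut) to 100 (fully open). A call has 1 to 8 rows; each row shifts and turns the commanded pose from where the row before left it; what a row does not reach is not made up. A row lasts 1/12 s, in which the tool goes at most 41.7 mm and 7.16 degrees, less where a joint would pass 70% of its speed; a pose out of reach is approached as far as the arm can. A call is refused whole if a number of a shift passes 0.0417 or a number of a turn 0.125, either way. A call with a gripper value outside its range is refused whole. The fingers move at their own pace and stop on an object; the grip force is fixed at half the most. Time passes only in rows, so rows that do not move let the fingers close. It gives the time, the measured TCP pose, the force, the opening and the grip force at its end, in the units of the state.
- readout.get_obs(): the state, without advancing time (a new reading comes with each control period).
- viewer.capture(name): name is "scene" or "top" or "wrist"; returns the picture (400x640x3 uint8, red, green, blue); there is no depth.
- viewer.camera_info(name): a dict with "fx", "fy", "cx", "cy" (pixels), "origin" and "rotation" of the camera in the world. Camera axes: x right, y up, looking along -z (the intrinsics and any distortion apply to the point x, -y, -z); pixel columns grow to the right and rows downward; lengths in mm; the calibration is good to about 2 mm. The wrist camera is an equidistant fisheye: a pixel r from the principal point sees the ray r / f radians off the axis. A picture is of the moment at which its call begins: read the wrist's pose just before it. camera_info takes no time and is no camera call; for the wrist camera it gives the pose at the moment of the call.
- order.close_job(): hands the job in; it is judged then, once.
The state is a dict: "time": time; "joint_positions": joint angles; "dq": joint speeds; "tau": joint torques, N m; "tool_pos": TCP position; "tcp_rot": TCP orientation; "contact_force": force on the tool from outside, world axes, zero at the start; "moment": the same for the moment, N m; "grip_width": finger opening in mm; "finger_force": force on a finger pad.
Only numpy, scipy, OpenCV 4.12 (cv2) and the standard library are available. Lean on these libraries where they do the work, as an engineer would, in place of code of your own. Each camera call takes 0.05 s, during which the arm holds its last target. There are 200 camera calls.

### The job

Index the arm of the bench jig one hole over, toward the side where the toothed drive gear stands: hook a fingertip under the pull ring, lift the spring pin out of its hole, swing the arm one hole that way and let the pin drop fully home in that hole. Work gently: do not pinch, grip or force the ring, do not swing the arm past that hole or the wrong way, and leave the parts lying round the jig alone.

Things in the scene. Friction and masses are not known exactly. Their poses are not given: they have to be found in the camera images.
- jig: Fixed indexing jig of dark and grey metal. Origin: underside, on the vertical pivot axis at the end nearest the robot; x points from the pivot toward the middle hole, y to the left of that, z up. Its index plate (x 98 to 172 mm, y -118 to +118 mm, top at z = 35 mm) has five holes, 14 mm wide, on an arc of 150 mm radius round the pivot at -0.628, -0.314, 0, +0.314 and +0.628 rad. A grey vee block is fixed on the arm over the pivot (top at z = 87 mm).
- swing_arm (a joint): Angle of the arm about the pivot in rad: 0 when it points at the middle hole (where it starts, locked), + turns it anticlockwise seen from above (toward the jig's +y); stops at -0.66 and +0.66. The aluminium bar is 30 mm wide, top at z = 53 mm, reaching 171 mm from the pivot, with a guide bush (26 mm diameter, top at z = 74 mm) 150 mm from the pivot. It turns with slight friction (about 1 N at the ring) and stays where it is left.
- index_pin (a joint): Height of the spring pin in m: 0 fully home in a hole, + lifted, stop at 0.040. Pin 10 mm diameter with a round tip, 2 mm play all round in a hole. It must rise 12 mm to clear the plate; between holes it rides on the plate's top at 0.012 and drops by itself when it comes over a hole. The spring and weight pull it down with about 4 N when home, 6 N at 0.012, 8 N at 0.030.
- pull_ring: Upright round steel ring fixed on top of the pin, 70 mm inner and 82 mm outer diameter, of 6 mm round bar. Origin at the centre of the ring, 118 mm above the bench when the pin is home; rises and swings with the pin and the arm, 150 mm from the pivot. Its x axis is the axis of the hole through the ring: level, pointing radially away from the pivot; z up. Shut fingers pass through it, pointing down and outward (tilted 25 to 45 degrees), from the pivot's side.
- drive_gear: Loose steel drive gear, 95 mm diameter with teeth, standing flat with its sleeve up, 54 mm high. Origin: middle of its underside. Stands on one side of the jig or the other; its side tells which way to swing.
- bearing: Loose steel ball bearing, a flat ring 84 mm diameter and 16 mm high, lying on the other side of the jig. Origin: middle of its underside. Leave it alone.
- tape_roll: Loose roll of white masking tape, 80 mm diameter, 24 mm high, lying farther back. Origin: middle of its underside. Leave it alone.
Mind the look-alikes: they are no part of the job. Of the things shaped like the drive_gear, the steel one is meant.

How it is judged (in metres and radians):
On the way, in this order (a step that is already met when the one before it is completed fails the run):
1. the pin is lifted out of the middle hole by the ring, with the fingers (value of joint index_pin above 0.012 m and value of joint swing_arm between -0.16 and 0.16 rad and contact force between the fingers and pull_ring above 0.5 N), for 0.1 s.
2. the pin has dropped home in the next hole on the gear's side (value of joint index_pin below 0.003 m and ((y of drive_gear in the frame of jig above 0 m and value of joint swing_arm between 0.284 and 0.344 rad) or (y of drive_gear in the frame of jig below 0 m and value of joint swing_arm between -0.344 and -0.284 rad))), for 0.2 s.
At the end, for the whole second after the job is handed in: The arm stands at the next hole on the gear's side (swing_arm within 0.03 rad of 0.314 toward the gear), the pin is home (index_pin below 3 mm), the arm is at rest, and the gear, the bearing and the tape roll lie within 15 mm of where they were (all of step 2 and velocity of joint swing_arm between -0.05 and 0.05 rad/s and distance of each of drive_gear, bearing, tape_roll from where it was at the start of the episode below 0.015 m); the robot touches nothing.
It fails at once if the arm is swung past the next hole (more than one and a half holes) (value of joint swing_arm above 0.45 rad or value of joint swing_arm below -0.45 rad).
It fails at once if the arm is swung the wrong way, by more than half a hole ((y of drive_gear in the frame of jig above 0 m and value of joint swing_arm below -0.16 rad) or (y of drive_gear in the frame of jig below 0 m and value of joint swing_arm above 0.16 rad)).
It fails at once if the ring is pinched, gripped or forced: more than 30 N between fingers and ring (contact force between the fingers and pull_ring above 30 N).
It fails at once if the gear, the bearing or the tape roll is lifted or shifted by more than 15 mm (distance of any of drive_gear, bearing, tape_roll from where it was at the start of the episode above 0.015 m).
It also fails if it takes over 51 s, if anything falls off the work surface, if the arm or the gripper's body presses on something with over 40 N, if the wrist force passes 120 N, or if a joint passes its speed limit or range.

## Working session

There is one attempt and no reset: what is moved stays moved. The work goes in short steps, Python scripts to look and compute and a shell command to move; the robot and the scene stay as the last step left them, time stands still between calls to the robot, and variables do not carry over. Pictures are saved under pics/ and viewed, at most 10 in all, crops included, and the job is handed in when it is done.

```bash
mkdir -p pics
python3 - <<'E'
from plant import readout, viewer, bot
import cv2
for n in("scene","top"):
    im=viewer.capture(n); cv2.imwrite(f"pics/{n}0.png",im[...,::-1]); print(n,viewer.camera_info(n))
print(readout.get_obs())
E
```

```text
scene {'fx': 494.67109157378144, 'fy': 494.67109157378144, 'cx': 309.7946832541024, 'cy': 196.98730334114106, 'origin': array([1101.90027588,  194.0510037 ,  846.61756107]), 'rotation': array([ 6.35796907e-01, -1.54590928e-03,  1.83063378e+00])}
top {'fx': 455.0712500582023, 'fy': 455.0712500582023, 'cx': 320.8859529413999, 'cy': 204.5617177398282, 'origin': array([ 438.3407057 ,   52.44299743, 1088.67313062]), 'rotation': array([ 0.12055172,  0.0328728 , -1.54201169])}
{'time': 0.1, 'joint_positions': array([ 1.07401841e+00,  3.42645666e-01,  1.52488329e+00, -1.05582241e-05,
        1.27539259e+00, -1.45991120e-01]), 'dq': array([ 0.00185008, -0.00331516, -0.00312965,  0.00038006, -0.00108204,
       -0.00098411]), 'tau': array([ 2.92061806e-03, -4.32004631e+01, -2.44694370e+01,  7.21009914e-02,
        5.26101503e-02, -8.95003222e-05]), 'tool_pos': array([180.2624147 , 492.80843484, 291.63156228]), 'tcp_rot': array([-3.14027642e+00, -1.83329488e-04,  2.79080882e+00]), 'contact_force': array([ 0.5461888 , -0.16422166, -0.67970571]), 'moment': array([0.02522795, 0.01596312, 0.0203796 ]), 'finger_force': 0.0, 'grip_width': 91.81341569199563}
```

View pics/top0.png

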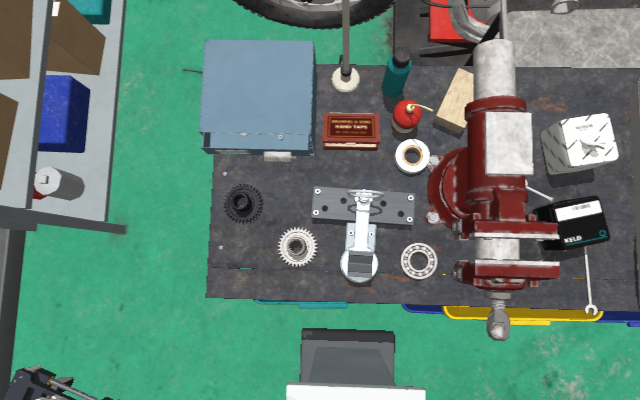

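View pics/scene0.png

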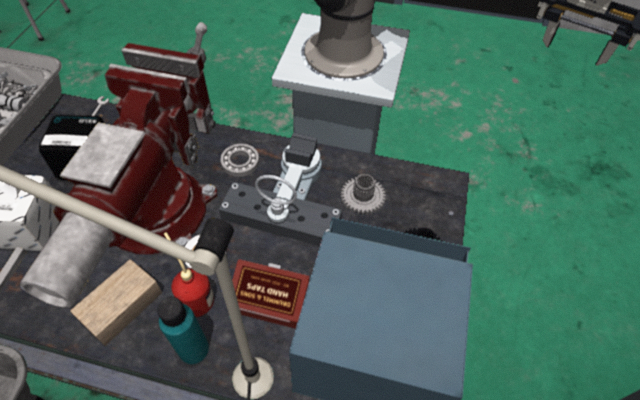

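The top view shows the steel gear at (297,246) and a dark look-alike gear at (243,203). The bearing is at (419,261), the tape at (412,155) and the ring at about (364,200). World +y is to the left in this picture, so the gear stands on the +y side and the swing is toward +0.314. Next I'll take a close crop to check this and locate the jig.

```bash
cat > h.py <<'E'
import numpy as np, cv2
from scipy.spatial.transform import Rotation as R
from plant import readout, viewer, bot
def cam(n):
    c=viewer.camera_info(n); return c,R.from_euler('xyz',c['rotation']).as_matrix(),np.array(c['origin'])
def ray(n,u,v):
    c,M,o=cam(n); d=M@np.array([(u-c['cx'])/c['fx'],-(v-c['cy'])/c['fy'],-1]); return o,d/np.linalg.norm(d)
def onz(n,u,v,z):
    o,d=ray(n,u,v); return o+d*(z-o[2])/d[2]
def proj(n,P):
    c,M,o=cam(n); p=M.T@(np.array(P,float)-o); return np.array([c['cx']+c['fx']*p[0]/-p[2],c['cy']-c['fy']*p[1]/-p[2]])
def tri(a,b):
    (o1,d1),(o2,d2)=a,b; s=np.linalg.lstsq(np.c_[d1,-d2],o2-o1,rcond=None)[0]; p,q=o1+s[0]*d1,o2+s[1]*d2; return (p+q)/2,np.linalg.norm(p-q)
E
python3 - <<'E'
from h import *
t=cv2.imread('pics/top0.png'); s=cv2.imread('pics/scene0.png')
a=cv2.resize(t[170:300,270:450],None,fx=4.4,fy=4.4,interpolation=cv2.INTER_CUBIC)
cv2.imwrite('pics/ct.png',a)
cv2.imwrite('pics/cs.png',cv2.resize(s[130:250,210:390],None,fx=4.4,fy=4.4,interpolation=cv2.INTER_CUBIC))
for n,u,v,z in [('gear',297,246,40),('bearing',419,261,16),('tape',412,155,24)]: print(n,onz('top',u,v,z).round())
E
```

```text
gear [467. 143.  40.]
bearing [ 441. -140.   16.]
tape [ 690. -122.   24.]
```

View pics/ct.png

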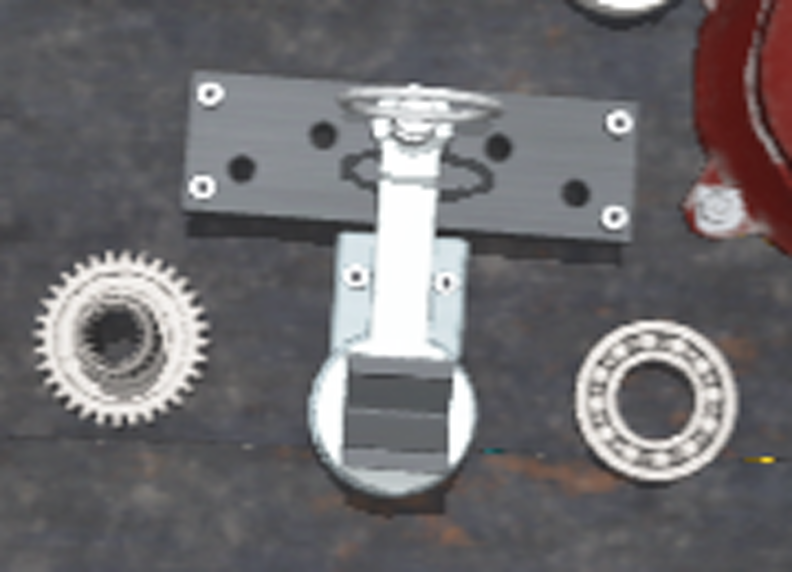

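View pics/cs.png

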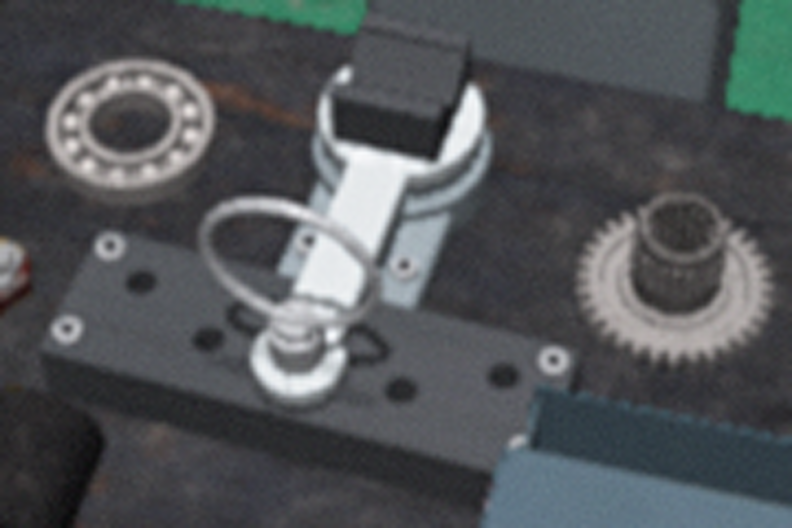

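The crop confirms it. The steel gear with its sleeve is at crop (120,335) on the left (+y), and the bearing is on the right. Four plate holes show clearly at crop (241,169), (323,135), (498,147) and (576,193). I'll fit the jig pose to those holes and cross-check with the scene view.

```bash
cat >> h.py <<'E'
def fit(src,dst):
    src,dst=np.array(src),np.array(dst); a,b=src.mean(0),dst.mean(0); S=(src-a); D=(dst-b)
    th=np.arctan2((S[:,0]*D[:,1]-S[:,1]*D[:,0]).sum(),(S*D).sum()); c,s=np.cos(th),np.sin(th)
    Q=np.array([[c,-s],[s,c]]); t=b-Q@a; return th,t,np.linalg.norm(src@Q.T+t-dst,axis=1)
E
python3 - <<'E'
from h import *
H=[[150*np.cos(a),150*np.sin(a)] for a in(.628,.314,-.314,-.628)]
T=[(241,169),(323,135),(498,147),(576,193)]; S=[(504,377),(402,390),(209,340),(142,282)]
f=lambda p,o:(o[0]+(p[0]+.5)/4.4-.5,o[1]+(p[1]+.5)/4.4-.5)
T=[f(p,(270,170)) for p in T]; S=[f(p,(210,130)) for p in S]
for n,P in(('top',T),('scene',S)): print(n,*fit(H,[onz(n,*p,35)[:2] for p in P]))
for p,q in zip(T,S): print(tri(ray('top',*p),ray('scene',*q)))
# ring: top extents at crop (340..502, ~106)
for n,p in(('top',(421,97)),): print(onz(n,*f(p,(270,170)),159))
print(tri(ray('top',*f((421,104),(270,170))),ray('scene',*f((290,262),(210,130)))))
E
```

```text
top -0.04630288974476997 [ 4.31705720e+02 -2.70595277e-01] [0.21799219 0.06245936 0.13669479 0.30966245]
scene -0.046573787803113526 [433.37695044  -1.66936274] [0.31722022 0.38697515 0.16088129 0.16259581]
(array([557.51808347,  81.33697649,  33.16331584]), np.float64(2.1975815159641994))
(array([576.6660939 ,  38.54545569,  33.72712452]), np.float64(1.7150707931161542))
(array([572.6358877 , -54.12781774,  33.32514447]), np.float64(1.855150180046697))
(array([549.17671455, -95.14108977,  33.2015947 ]), np.float64(1.3731299901271288))
[579.11881468  -4.46244576 159.        ]
(array([581.85165751,  -7.72885259, 119.55551282]), np.float64(1.6332705034230994))
```

Both views agree: the pivot is at about (432.5, -1) with yaw -0.0464, so the ring centre is at (582, -8, 118). That matches the triangulated ring (582, -8, 119.6). I'll approach with the fingers shut, turning y to the tangent first and then tilting about 40° outward.

```bash
python3 -m creep '0.0164 -0.0249 -0.002 0 0 0.038 0;0.0164 -0.0249 -0.002 0 0 0.038 0;0.0164 -0.0249 -0.002 0 0 0.038 0;0.0164 -0.0249 -0.002 0 0 0.038 0;0.0164 -0.0249 -0.002 0 0 0.038 0;0.0164 -0.0249 -0.002 0 0 0.038 0;0.0164 -0.0249 -0.002 0 0 0.038 0;0.0164 -0.0249 -0.002 0 0 0.038 0'
python3 -m creep '0.0164 -0.0249 -0.004 -0.004 -0.0874 0 0;0.0164 -0.0249 -0.004 -0.004 -0.0874 0 0;0.0164 -0.0249 -0.004 -0.004 -0.0874 0 0;0.0164 -0.0249 -0.004 -0.004 -0.0874 0 0;0.0164 -0.0249 -0.004 -0.004 -0.0874 0 0;0.0164 -0.0249 -0.004 -0.004 -0.0874 0 0;0.0164 -0.0249 -0.004 -0.004 -0.0874 0 0;0.0164 -0.0249 -0.004 -0.004 -0.0874 0 0'
cat >> h.py <<'E'
J=np.array([432.5,-1.0]); Y=-0.0464
def st():
    o=readout.get_obs(); M=R.from_euler('xyz',o['tcp_rot']).as_matrix(); p=o['tool_pos']
    Q=np.array([[np.cos(Y),np.sin(Y)],[-np.sin(Y),np.cos(Y)]]); jp=Q@(p[:2]-J)
    print('t',o['time'],'p',p.round(1),'jig',jp.round(1),'tip',(p+66*M[:,2]).round(1),'z',M[:,2].round(3),'y',M[:,1].round(3),'F',o['contact_force'].round(1),'w',o['grip_width'].round(1),'q',o['joint_positions'].round(2)); return o,M,jp
E
python3 -c "
from h import *
st()"
```

```text
time: 0.77
tool_pos: [312.0, 292.5, 276.0]
tcp_rot: [-3.141, -0.0, 3.097]
contact_force: [0.6, -0.1, 0.3]
grip_width: 43.1
finger_force: 0.0
time: 1.43
tool_pos: [440.5, 100.5, 260.3]
tcp_rot: [-3.122, 0.667, 3.095]
contact_force: [0.4, -0.9, 0.4]
grip_width: 0.5
finger_force: 0.0Traceback (most recent call last):
  File "<string>", line 3, in <module>
    st()
    ~~^^
  File "h.py", line 22, in st
    print('t',o['time'],'p',p.round(1),'jig',jp.round(1),'tip',(p+66*M[:,2]).round(1),'z',M[:,2].round(3),'y',M[:,1].round(3),'F',o['contact_force'].round(1),'w',o['grip_width'].round(1),'q',o['joint_positions'].round(2)); return o,M,jp
                                                                                                                                                                  ^^^^^^^^^^^^^^^^^^^^^
AttributeError: 'float' object has no attribute 'round'
```

```bash
sed -i "s/o\['grip_width'\].round(1)/round(o['grip_width'],1)/" h.py
python3 -m creep '0 0 0 0 0 0 0;0 0 0 0 0 0 0;0 0 0 0 0 0 0' >/dev/null; python3 -c "
from h import *
st()"
```

```text
t 1.6833 p [443.5 103.3 264.4] jig [  6.1 104.7] tip [484.6 100.4 212.9] z [ 0.623 -0.044 -0.781] y [ 0.057  0.998 -0.011] F [-0.1 -0.5  0.1] w 0.7 q [ 0.13  0.05  2.17 -0.46  0.28 -0.99]
```

```bash
python3 -m creep '0.012 -0.0156 -0.006 0 0.025 0 0;0.012 -0.0156 -0.006 0 0.025 0 0;0.012 -0.0156 -0.006 0 0.025 0 0;0.012 -0.0156 -0.006 0 0.025 0 0;0.012 -0.0156 -0.006 0 0.025 0 0;0.012 -0.0156 -0.006 0 0.025 0 0;0.012 -0.0156 -0.006 0 0.025 0 0;0 0 0 0 0 0 0' >/dev/null; python3 -m creep '0 0 0 0 0 0 0;0 0 0 0 0 0 0' >/dev/null; python3 -c "
from h import *
st()"
```

```text
t 2.5167 p [527.   -5.  222.1] jig [94.6  0.4] tip [558.6  -7.9 164.2] z [ 0.478 -0.043 -0.878] y [ 0.053  0.998 -0.021] F [-0.1  0.6  0.1] w 0.3 q [-0.17  0.25  1.97  0.1   0.42 -1.78]
```

Run:
```python
import numpy as np
from scipy.optimize import least_squares
D=[([1.07402,.342646,1.524883],[180.262,492.808,291.63],[0,0,-1],1.2754),
([.13,.05,2.17],[443.5,103.3,264.4],[.623,-.044,-.781],.28),
([-.17,.25,1.97],[527,-5,222.1],[.478,-.043,-.878],.42)]
def W(q,p,d,L,a1):
    w=np.array(p)-L*np.array(d); c,s=np.cos(q[0]),np.sin(q[0]); return np.array([c*w[0]+s*w[1],-s*w[0]+c*w[1],w[2]])
def f(x):
    a,b,h,L,e=x; r=[]
    for q,p,d,_ in D:
        w=W(q,p,d,L,0); s=q[1]+q[2]
        r+=[w[0]-a*np.sin(q[1])-b*np.sin(s), w[1]-e, w[2]-h-a*np.cos(q[1])-b*np.cos(s)]
    return r
o=least_squares(f,[400,400,150,200,77]); print(o.x.round(1),np.round(o.fun,1)); a,b,h,L,e=o.x
for tilt in(.42,.46,.5,.55,.6):
  for lift in(0,15):
    for az in(-.046,.268):
      d=np.array([np.sin(tilt)*np.cos(az),np.sin(tilt)*np.sin(az),-np.cos(tilt)])
      rad=np.array([np.cos(az),np.sin(az),0]); tip=np.array([432.5,-1,0])+150*rad+[0,0,118+lift]+22*d; w=tip-(65.5+L)*d
      rho=np.hypot(w[0],w[1]); q1=np.arctan2(w[1],w[0])-np.arcsin(e/rho); r=np.sqrt(rho**2-e**2); z=w[2]-h; R2=r*r+z*z
      q3=np.arccos((R2-a*a-b*b)/(2*a*b)); q2=np.arctan2(r,z)-np.arctan2(b*np.sin(q3),a+b*np.cos(q3)); s=q2+q3
      fd=np.array([np.sin(s)*np.cos(q1),np.sin(s)*np.sin(q1),np.cos(s)])
      print(tilt,lift,az,'q1',q1.round(2),'s',s.round(3),'q5',np.arccos(fd@d).round(3))
```

```text
[522.1 357.4 135.6 229.9  75.1] [ 2.   1.3 -1.4  1.7 -1.6  2.9 -3.5  0.3 -1.5]
0.42 0 -0.046 q1 -0.17 s 2.335 q5 0.392
0.42 0 0.268 q1 -0.14 s 2.337 q5 0.445
0.42 15 -0.046 q1 -0.17 s 2.294 q5 0.433
0.42 15 0.268 q1 -0.14 s 2.295 q5 0.484
0.46 0 -0.046 q1 -0.17 s 2.36 q5 0.329
0.46 0 0.268 q1 -0.15 s 2.361 q5 0.397
0.46 15 -0.046 q1 -0.17 s 2.318 q5 0.37
0.46 15 0.268 q1 -0.15 s 2.319 q5 0.435
0.5 0 -0.046 q1 -0.17 s 2.386 q5 0.266
0.5 0 0.268 q1 -0.16 s 2.386 q5 0.354
0.5 15 -0.046 q1 -0.17 s 2.343 q5 0.308
0.5 15 0.268 q1 -0.16 s 2.344 q5 0.389
0.55 0 -0.046 q1 -0.17 s 2.419 q5 0.188
0.55 0 0.268 q1 -0.17 s 2.42 q5 0.309
0.55 15 -0.046 q1 -0.17 s 2.376 q5 0.229
0.55 15 0.268 q1 -0.17 s 2.376 q5 0.34
0.6 0 -0.046 q1 -0.18 s 2.455 q5 0.117
0.6 0 0.268 q1 -0.18 s 2.455 q5 0.281
0.6 15 -0.046 q1 -0.18 s 2.41 q5 0.154
0.6 15 0.268 q1 -0.18 s 2.41 q5 0.305
```

```bash
python3 -m creep '0 0 0 0 0.022 0 0;0 0 0 0 0 0 0;0 0 0 0 0 0 0' >/dev/null
python3 - <<'E'
from h import *
st()
s=viewer.capture('scene')[...,::-1]; w=viewer.capture('wrist')[...,::-1]
s=cv2.resize(s[90:230,230:370],(560,560),interpolation=cv2.INTER_CUBIC)
print(viewer.camera_info('wrist'))
cv2.imwrite('pics/s1.png',s); cv2.imwrite('pics/w1.png',w)
E
```

```text
t 2.7667 p [527.4  -5.  222.9] jig [94.9  0.4] tip [557.7  -7.9 164.3] z [ 0.46  -0.044 -0.887] y [ 0.052  0.998 -0.022] F [ 0.7 -0.1 -0.5] w 0.3 q [-0.17  0.26  1.96  0.08  0.45 -1.76]
{'fx': 309.70691628693146, 'fy': 309.70691628693146, 'cx': 322.5496869594162, 'cy': 198.81880685677007, 'origin': array([4.16895080e+02, 2.78645986e-01, 2.69932053e+02]), 'rotation': array([-0.76836722,  0.02221867,  1.52022819])}
```

View pics/s1.png

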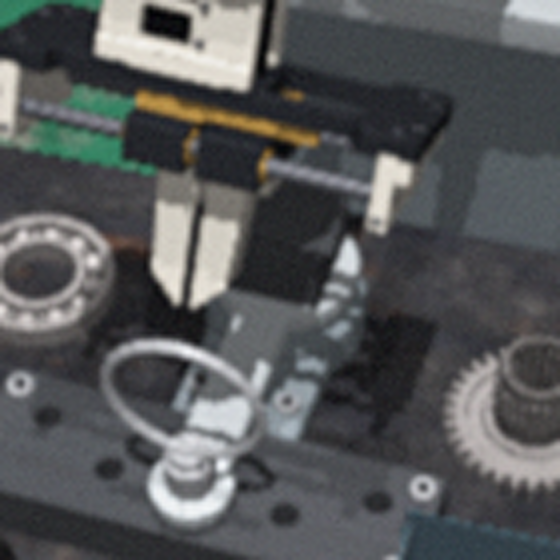

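View pics/w1.png

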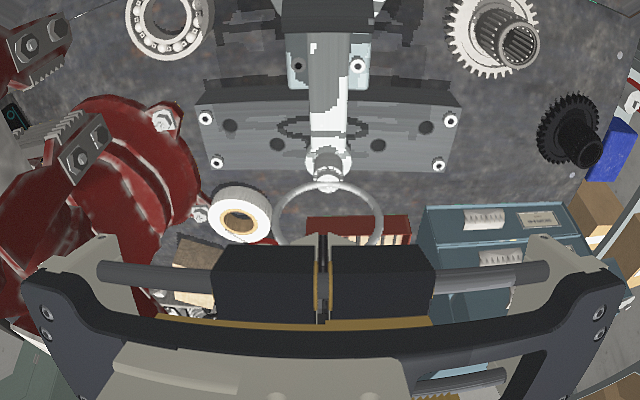

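The scene crop shows tapered shut fingers at (195,308), just behind the ring at (182,400). The wrist view has the ring centre at about (328,215), against the finger gap at column 322. I'll check the lateral offset numerically.

```bash
cat >> h.py <<'E'
def pw(P):
    c,M,o=cam('wrist'); p=M.T@(np.array(P,float)-o); x,y,z=p[0],-p[1],-p[2]; r=np.hypot(x,y); t=np.arctan2(r,z)
    return np.array([c['cx']+c['fx']*t*x/r,c['cy']+c['fy']*t*y/r])
def jw(x,y,z): c,s=np.cos(Y),np.sin(Y); return np.array([J[0]+c*x-s*y,J[1]+s*x+c*y,z])
E
python3 - <<'E'
from h import *
for n,P in dict(ringL=(150,38,118),ringR=(150,-38,118),top=(150,0,156),bot=(150,0,80),bush=(150,0,74),h1=(142.7,46.3,35),h2=(142.7,-46.3,35),h3=(121.4,88.1,35),h4=(121.4,-88.1,35)).items(): print(n,pw(jw(*P)).round(1))
o,M,_=st(); print('tip',pw(o['tool_pos']+65.5*M[:,2]))
E
```

```text
ringL [379.3 218. ]
ringR [275.5 216.7]
top [326.7 260.8]
bot [327.9 183. ]
bush [328.  178.3]
h1 [378.8 145.6]
h2 [278.  144.5]
h3 [426.5 128. ]
h4 [230.7 125.9]
t 2.8667 p [527.3  -5.4 222.7] jig [94.9  0. ] tip [557.6  -8.2 164.2] z [ 0.46  -0.044 -0.887] y [ 0.052  0.998 -0.022] F [0.  0.2 0.5] w 0.6 q [-0.17  0.26  1.96  0.08  0.45 -1.76]
tip [324.22646566 248.39351239]
```

```bash
python3 -m creep '0 0 0 0.022 0 0 0;0.004 -0.0002 -0.0075 0 0 0 0;0.004 -0.0002 -0.0075 0 0 0 0;0.004 -0.0002 -0.0075 0 0 0 0;0 0 0 0 0 0 0;0 0 0 0 0 0 0' |grep force;python3 -m creep '0.004 -0.0002 -0.0075 0 0 0 0;0.004 -0.0002 -0.0075 0 0 0 0;0 0 0 0 0 0 0;0 0 0 0 0 0 0'|grep force; python3 -c "
from h import *
st()"
```

```text
contact_force: [1.0, 0.5, 0.1]
finger_force: 0.0
contact_force: [-1.0, 0.1, 0.1]
finger_force: 0.0
t 3.7 p [547.6  -7.  184.3] jig [115.3  -0.7] tip [577.8  -8.7 125.6] z [ 0.458 -0.025 -0.889] y [ 0.053  0.999 -0.   ] F [-1.   0.1  0.1] w 0.2 q [-0.18  0.35  1.95  0.16  0.37 -1.83]
```

```bash
python3 -m creep '0.004 0 -0.0073 0 0 0 0;0.004 0 -0.0073 0 0 0 0;0 0 0 0 0 0 0;0 0 0 0 0 0 0' |grep force;python3 -m creep '0.004 0 -0.0073 0 0 0 0;0.004 0 -0.0073 0 0 0 0;0 0 0 0 0 0 0;0 0 0 0 0 0 0'|grep force
python3 - <<'E'
from h import *
st()
s=viewer.capture('scene')[...,::-1]
cv2.imwrite('pics/s2.png',cv2.resize(s[90:230,230:370],(560,560),interpolation=cv2.INTER_CUBIC))
E
```

```text
contact_force: [1.1, -1.3, 0.9]
finger_force: 0.0
contact_force: [-1.1, 0.2, -1.3]
finger_force: 0.8
t 4.3667 p [563.6  -7.  155. ] jig [131.2   0. ] tip [593.8  -8.7  96.4] z [ 0.458 -0.025 -0.889] y [ 0.053  0.999 -0.   ] F [-1.1  0.2 -1.3] w 0.5 q [-0.17  0.43  1.94  0.18  0.3  -1.85]
```

View pics/s2.png

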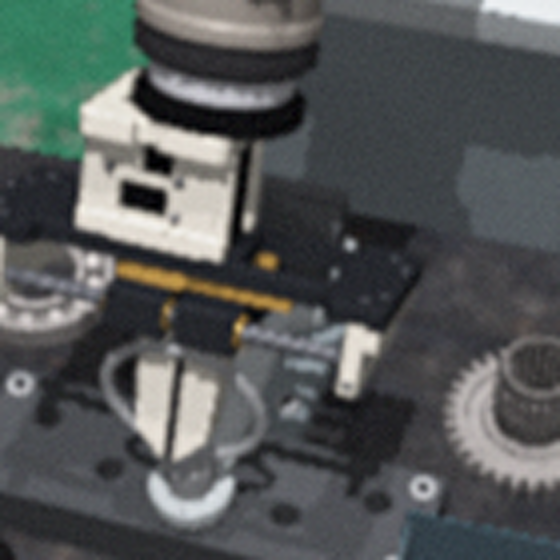

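The shut fingers are through the ring at about (175,420) in the crop, with no contact force. I'll lift in small steps and watch the force.

```bash
for i in 1; do python3 -m creep '0 0 0.002 0 0 0 0;0 0 0.002 0 0 0 0;0 0 0 0 0 0 0'|egrep 'contact|tool_pos'; python3 -m creep '0 0 0.002 0 0 0 0;0 0 0.002 0 0 0 0;0 0 0 0 0 0 0'|egrep 'contact|tool_pos'; python3 -m creep '0 0 0.002 0 0 0 0;0 0 0.002 0 0 0 0;0 0 0 0 0 0 0'|egrep 'contact|tool_pos'; done
```

```text
tool_pos: [563.1, -6.9, 159.8]
contact_force: [-2.4, 0.7, -4.7]
tool_pos: [563.2, -7.0, 163.9]
contact_force: [-4.4, 0.1, -4.0]
tool_pos: [563.3, -7.0, 167.9]
contact_force: [-4.4, 0.3, -6.3]
```

```bash
python3 -m creep '0 0 0.002 0 0 0 0;0 0 0.002 0 0 0 0;0 0 0.002 0 0 0 0;0 0 0.002 0 0 0 0;0 0 0.002 0 0 0 0;0 0 0 0 0 0 0;0 0 0 0 0 0 0;0 0 0 0 0 0 0'|egrep 'contact|tool_pos'
python3 - <<'E'
from h import *
st()
s=viewer.capture('scene')[...,::-1]
cv2.imwrite('pics/s3.png',cv2.resize(s[90:230,230:370],(560,560),interpolation=cv2.INTER_CUBIC))
for h in(0,.01,.02): print(h,[((proj('scene',jw(150,y,118+1000*h))-[230,90])*4).round() for y in(41,-41)],((proj('scene',jw(150,0,118+1000*h-38))-[230,90])*4).round())
E
```

```text
tool_pos: [563.2, -7.0, 177.6]
contact_force: [-4.6, 1.0, -7.5]
t 5.8333 p [563.2  -7.  177.6] jig [1.309e+02 1.000e-01] tip [593.5  -8.6 119. ] z [ 0.458 -0.025 -0.889] y [ 0.053  0.999 -0.   ] F [-4.6  1.  -7.5] w 0.0 q [-0.17  0.39  1.92  0.15  0.36 -1.82]
0 [array([267., 421.]), array([100., 378.])] [188. 448.]
0.01 [array([267., 408.]), array([ 99., 365.])] [186. 435.]
0.02 [array([266., 395.]), array([ 97., 352.])] [185. 423.]
```

View pics/s3.png

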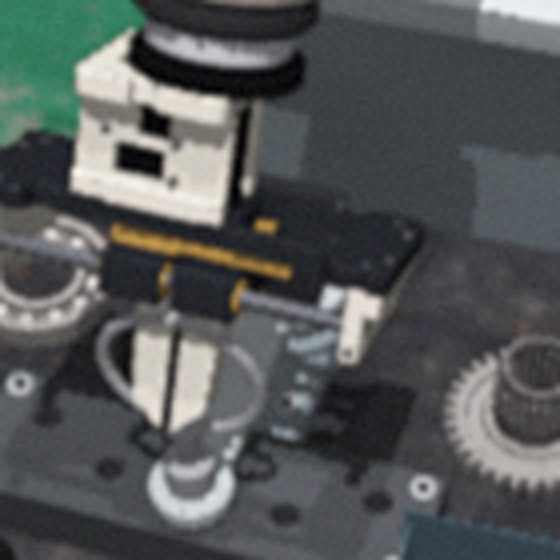

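The ring has risen about 20 mm (left edge at (98,350), predicted (97,352)), with 7.5 N vertical force. Next is the swing toward +y about the pivot, turning the tool with it.

```bash
python3 -m creep '0 0.0026 0 0 0 0.0196 0;0 0.0026 0 0 0 0.0196 0;0 0.0026 0 0 0 0.0196 0;0 0.0026 0 0 0 0.0196 0;-0.0001 0.0026 0 0 0 0.0196 0;-0.0002 0.0025 0 0 0 0.0196 0;-0.0002 0.0025 0 0 0 0.0196 0;-0.0002 0.0025 0 0 0 0.0196 0' |egrep 'contact|tool_pos'; python3 -m creep '-0.0003 0.0026 0 0 0 0.0196 0;-0.0004 0.0026 0 0 0 0.0196 0;-0.0004 0.0026 0 0 0 0.0196 0;-0.0005 0.0025 0 0 0 0.0196 0;-0.0005 0.0025 0 0 0 0.0196 0;0 0 0 0 0 0 0;0 0 0 0 0 0 0'|egrep 'contact|tool_pos'
python3 - <<'E'
from h import *
o,M,jp=st(); print('theta',np.arctan2(jp[1],jp[0]),np.hypot(*jp))
E
```

```text
tool_pos: [562.7, 13.3, 177.7]
contact_force: [-5.2, -1.7, -7.0]
tool_pos: [560.6, 26.1, 177.7]
contact_force: [-4.9, 0.2, -6.6]
t 7.1333 p [560.6  26.1 177.7] jig [126.7  33. ] tip [590.3  32.2 119.1] z [ 0.45   0.092 -0.888] y [-0.2    0.98  -0.001] F [-4.9  0.2 -6.6] w 0.5 q [-0.17  0.39  1.92  0.42  0.42 -2.29]
theta 0.2549936101302818 130.95942013953635
```

```bash
python3 -m creep '-0.0006 0.0025 0 0 0 0.0196 0;-0.0006 0.0025 0 0 0 0.0196 0;-0.0006 0.0025 0 0 0 0.0196 0;0 0 0 0 0 0 0;0 0 -0.002 0 0 0 0;0 0 -0.002 0 0 0 0;0 0 -0.002 0 0 0 0;0 0 0 0 0 0 0' |egrep 'contact|tool_pos'
python3 - <<'E'
from h import *
o,M,jp=st(); print('theta',np.arctan2(jp[1],jp[0]),np.hypot(*jp))
E
python3 -m creep '0 0 -0.002 0 0 0 0;0 0 -0.002 0 0 0 0;0 0 0 0 0 0 0;0 0 0 0 0 0 0'|egrep 'contact|tool_pos'
python3 -m creep '0 0 -0.002 0 0 0 0;0 0 -0.002 0 0 0 0;0 0 0 0 0 0 0;0 0 0 0 0 0 0'|egrep 'contact|tool_pos'
```

```text
tool_pos: [558.9, 33.6, 171.5]
contact_force: [-5.5, -0.2, -5.3]
t 7.8 p [558.9  33.6 171.5] jig [124.6  40.4] tip [588.2  41.3 112.9] z [ 0.444  0.118 -0.888] y [-0.258  0.966 -0.001] F [-5.5 -0.2 -5.3] w 0.1 q [-0.16  0.4   1.93  0.48  0.42 -2.4 ]
theta 0.3133405034395643 131.01990291579722
tool_pos: [559.0, 33.5, 167.8]
contact_force: [-6.5, -0.5, -5.8]
tool_pos: [559.0, 33.6, 163.9]
contact_force: [-6.8, -0.0, -5.0]
```

Still loaded at z = 164, which is below plate-riding height, so the pin is entering the hole. I'll keep lowering until the fingers are free.

```bash
python3 -m creep '0 0 -0.002 0 0 0 0;0 0 -0.002 0 0 0 0;0 0 -0.001 0 0 0 0;0 0 0 0 0 0 0;0 0 0 0 0 0 0'|egrep 'contact|tool_pos'
python3 -m creep '0 0 -0.002 0 0 0 0;0 0 -0.002 0 0 0 0;0 0 0 0 0 0 0;0 0 0 0 0 0 0;0 0 0 0 0 0 0'|egrep 'contact|tool_pos'
python3 - <<'E'
from h import *
st()
s=viewer.capture('scene')[...,::-1]
cv2.imwrite('pics/s4.png',cv2.resize(s[90:230,230:370],(560,560),interpolation=cv2.INTER_CUBIC))
a=.314
for h in(0,12): print(h,[((proj('scene',jw(150*np.cos(a)-y*np.sin(a),150*np.sin(a)+y*np.cos(a),118+h))-[230,90])*4).round() for y in(41,-41)])
E
```

```text
tool_pos: [559.0, 33.5, 159.0]
contact_force: [-7.5, -0.8, -4.4]
tool_pos: [559.6, 33.4, 155.7]
contact_force: [-6.5, -0.4, -3.2]
t 9.3 p [559.6  33.4 155.7] jig [125.3  40.3] tip [589.   41.2  97.1] z [ 0.446  0.117 -0.887] y [-0.257  0.966 -0.002] F [-6.5 -0.4 -3.2] w 0.6 q [-0.16  0.42  1.94  0.53  0.38 -2.45]
0 [array([372., 411.]), array([194., 412.])]
12 [array([373., 395.]), array([193., 396.])]
```

View pics/s4.png

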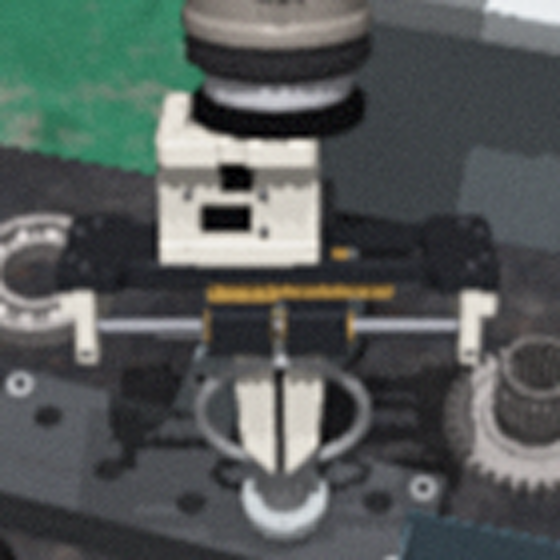

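```bash
python3 -m creep '-0.001 -0.0003 0 0 0 0 0;-0.001 -0.0003 0 0 0 0 0;-0.001 -0.0003 0 0 0 0 0;0 0 0 0 0 0 0;0 0 0 0 0 0 0;0 0 0 0 0 0 0'|egrep 'contact|tool_pos'
python3 -m creep '-0.0009 -0.0002 0 0 0 0 0;0 0 0 0 0 0 0;0 0 0 0 0 0 0'|egrep 'contact|tool_pos'; python3 -c "
from h import *
st()"
```

```text
tool_pos: [556.8, 32.6, 155.5]
contact_force: [-0.4, -0.3, -0.7]
tool_pos: [555.2, 32.6, 154.9]
contact_force: [-0.3, 0.4, -0.7]
t 10.1 p [555.2  32.6 154.9] jig [121.   39.3] tip [584.6  40.4  96.3] z [ 0.444  0.118 -0.888] y [-0.257  0.966 -0.001] F [-0.3  0.4 -0.7] w 0.3 q [-0.17  0.42  1.96  0.54  0.38 -2.47]
```

```bash
python3 -m creep '-0.0018 -0.0005 0.0036 0 0 0 0;-0.0018 -0.0005 0.0036 0 0 0 0;-0.0018 -0.0005 0.0036 0 0 0 0;-0.0018 -0.0005 0.0036 0 0 0 0;0 0 0 0 0 0 0'|egrep 'contact|tool_pos'
python3 -m creep '-0.0036 -0.001 0.0072 0 0 0 0;-0.0036 -0.001 0.0072 0 0 0 0;-0.0036 -0.001 0.0072 0 0 0 0;-0.0036 -0.001 0.0072 0 0 0 0;-0.0036 -0.001 0.0072 0 0 0 0;-0.0036 -0.001 0.0072 0 0 0 0;-0.0036 -0.001 0.0072 0 0 0 0;-0.0036 -0.001 0.0072 0 0 0 0'|egrep 'contact|tool_pos'
python3 -m creep '-0.005 -0.001 0.015 0 0 0 0;-0.005 -0.001 0.015 0 0 0 0;-0.005 -0.001 0.015 0 0 0 0;-0.005 -0.001 0.015 0 0 0 0;0 0 0 0 0 0 0;0 0 0 0 0 0 0;0 0 0 0 0 0 0'|egrep 'contact|tool_pos'
python3 - <<'E'
from h import *
st()
s=viewer.capture('scene')[...,::-1]
cv2.imwrite('pics/s5.png',cv2.resize(s[110:250,210:390],None,fx=4,fy=4,interpolation=cv2.INTER_CUBIC))
a=.314
f=lambda P:((proj('scene',P)-[210,110])*4).round()
for h in(0,5): print(h,[f(jw(150*np.cos(a)-y*np.sin(a),150*np.sin(a)+y*np.cos(a),118+h)) for y in(41,-41)],[f(jw(150*np.cos(a),150*np.sin(a),118+h+d)) for d in(41,-35)])
E
```

```text
tool_pos: [548.0, 30.5, 170.3]
contact_force: [0.6, 0.5, -0.1]
tool_pos: [518.8, 22.5, 227.7]
contact_force: [0.3, -0.5, 0.4]
tool_pos: [498.9, 18.6, 286.3]
contact_force: [-0.7, -0.4, -0.0]
t 11.7667 p [498.9  18.6 286.3] jig [65.4 22.7] tip [528.2  26.4 227.7] z [ 0.444  0.118 -0.888] y [-0.257  0.966 -0.   ] F [-0.7 -0.4 -0. ] w 0.3 q [-0.23  0.12  1.92  0.34  0.7  -2.28]
0 [array([452., 331.]), array([274., 332.])] [array([362., 276.]), array([364., 376.])]
5 [array([453., 325.]), array([274., 326.])] [array([362., 269.]), array([364., 370.])]
```

View pics/s5.png

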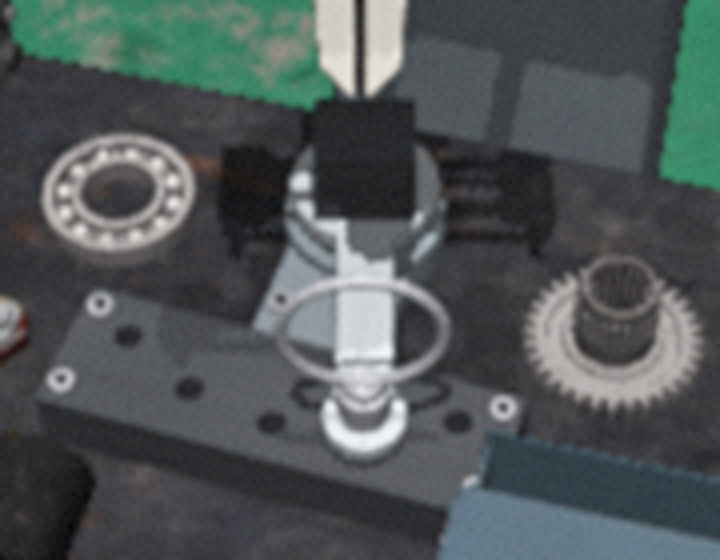

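The ring spans columns 275 to 451 with its top at row 277, which matches the prediction for pin home at 0.314 rad. The middle hole at (272,422) is empty, the gear and bearing look undisturbed, and the robot is clear.

```bash
python3 -c "
from plant import order
print(order.close_job())"
```

```text
the job is handed in; nothing more can be done
None
```

The job is handed in: the arm was swung one hole toward the steel gear (+0.314 rad), and the last picture shows the pin home in that hole, the gear and bearing undisturbed and the robot clear; the hand-in call gave no verdict.

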